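Lock the battery cap of the kitchen scale

TASK

The kitchen scale lies face down with its battery cap unlocked. Take the flat-bladed screwdriver from the stand, press its blade into the slot of the spring-loaded cap so that the cap goes down, and keep it pressed while you turn the cap clockwise as far as it goes. Then put that screwdriver back upright in its empty hole in the stand; turn the cap only with the screwdriver and leave the pointed driver where it is.

Things in the scene. Friction and masses are not known exactly. Their poses are not given: they have to be found in the camera images.
- flat_driver: Loose flat-bladed screwdriver, upright, 120 g. Origin: underside centre of its round guard (52 mm across), which rests on the stand; z up. Flat-sided wooden handle z = 5 to 75 mm, 20 mm thick along x (grip these faces), 34 mm wide along y. Below: 8 mm shaft, then steel blade 14 mm wide along y, 3.5 mm thick along x, tip at z = -75 mm. Its heading is within 14 degrees of the stand's.
- pointed_driver: The other tool in the stand, to be left alone: same size and guard, but a round waisted handle (30 mm across at most) and a thin pointed bit. Origin: centre of the underside of its guard. Which hole holds which tool varies.
- stand: Fixed light wooden tool stand, 90 mm (x) by 200 mm (y). Origin: centre of its underside; top at z = 95 mm. The 10 mm thick top plate has two 30 mm square through holes at x = 0, y = -50 and +50 mm; the space below is open. The tools lift straight out and go straight in. A food tin 58 mm high stands between stand and scale.
- scale: Fixed white kitchen scale lying face down, 140 mm (x) by 180 mm (y), its back at z = 26 mm, with 5 mm rubber feet at the corners. Origin: centre of its underside. The cap is in the middle of the back inside a collar of 50 mm diameter. Two raised grey ribs at y = -38 and +38 mm mark the slot's direction when locked: along the scale's y axis.
- cap_slot (a point): Centre of the top face of the round grey battery cap (41 mm across), on its turning axis, z up, 39 mm above the scale's underside when not pressed. x runs along the slot (both ends alike). Slot: 6 mm wide at the bottom, flaring at 45 degrees to 14 mm at the top, 7 mm deep, 36 mm long between rims. The blade has about 10 degrees of play in it: turn that much further.
- cap_turn (a joint): Turn of the cap, rad: 0 unlocked, 1.4 at the hard stop (locked, slot along the scale's y axis). Grows clockwise seen from above. Starts between 0 and 0.2. Friction 0.04 N m; it stays where it is left.
- cap_press (a joint): How far the cap is pressed down, m: 0 up, 0.004 at the bottom stop. A spring lifts it: about 2 N to begin, 5 N at the bottom. It springs up again whenever it is let go, locked or not.

How it is judged:
By the outcome, as a careful person would: the job done as asked, in the order asked, and still so for the second after the job is handed in, with the robot touching nothing.
It also fails if it takes over 54 s, if anything falls off the work surface, if the arm or the gripper's body presses on something with over 40 N, if the wrist force passes 120 N, or if a joint passes its speed limit or range.

ROBOT

A 6-joint arm with a two-finger parallel gripper is mounted at the origin on the work surface; the furniture and walls round the work are solid. World frame = base frame: x ahead of the robot, y to its left, z up, the work surface at z = 0. Lengths are in mm, angles in rad, forces in N, time in s.
With the tool pointing down it reaches from about 300 to 775 mm from the base axis. Payload 14.6 kg.
Tool frame: the origin (TCP) lies between the finger pads; the fingertips stand 22 mm ahead of it and the grasp point (between the pads) lies 3 mm ahead of it (finger_overhang is the distance from the TCP to the fingertips, in mm); z points along the fingers, y is the direction in which the jaws open and shut (so a half turn about z gives the same grasp; the last joint's range is limited). The gripper opens to 94 mm and grips with 3 to 60 N. Pads are 16 mm wide; open, the fingers measure 119 mm over their backs; the gripper's body (75 mm by 177 mm) begins 78 mm behind the grasp point.
Start: joints at [1.242, 0.3, 1.521, -0, 1.321, -0.067], TCP at [142.349, 531.25, 227.446] pointing down, gripper open.
Joint ranges: [-3.03, 3.03], [-0.79, 2.21], [0.23, 2.52], [-1.04, 4.18], [0, 3.07], [-2.55, 2.55]. Speed limits (rad/s): [2.22, 2.22, 2.57, 3.14, 3.14, 3.14].

INTERFACE

Orientations are given as [roll, pitch, yaw] about the fixed x, y, z axes, in that order (R = Rz(yaw) Ry(pitch) Rx(roll)).
In Python, from cell import * gives the robot as it stands.
- The arm moves only by the tool jog_arm, never from a script. Its argument "increments" is a list of rows, each a list of 7 numbers: the shift along the tool's x, y, z in cm, then the turn, a rotation vector about the tool's x, y, z in degrees, then the finger opening in cm, from 0 to 9.4. In form: [[x, y, z, wx, wy, wz, grip], ...]. A call has 1 to 20 rows; each row shifts and turns the commanded pose from where the row before left it, along the tool's axes as they then stand; what a row does not reach is not made up. A row lasts 1/8 s, in which the tool goes at most 62.5 mm and 10.7 degrees, less where a joint would pass 70% of its speed; a pose out of reach is approached as far as the arm can. A call is refused whole if a number of a shift passes 6.25 or a number of a turn 10.7, either way. A call with a gripper value outside its range is refused whole. The fingers move at their own pace and stop on an object; "squeeze" is the grip in N (left out, the last holds). Time passes only in rows, so rows that do not move let the fingers close. It gives the time, the measured TCP pose, the force and the opening at its end, in the units of the state.
- read_state(): the state, without advancing time (a new reading comes with each control period).
- camera(name): name is "scene" or "top" or "wrist"; returns a dict with "image" (420x560x3 uint8, red, green, blue), "K" (3x3 intrinsics, pixels), "rvec" (rotation vector, rad) and "tvec" (3), from world to camera coordinates, as OpenCV has them. Camera axes: x right, y down, z forward; pixel columns grow to the right and rows downward; lengths in mm; the calibration is good to about 2 mm. The wrist camera is an equidistant fisheye: a pixel r from the principal point sees the ray r / f radians off the axis. A picture is of the moment at which its call begins. There is no depth.
- sign_off(): hands the job in, once; it reports no verdict.
Trained networks look in a picture, given as the dict that the camera call returned (one of the last four; its "shot" number tells which), for a name from the list of things; names that differ only in an ending like _2 or _b are one class to them, and where a whole thing is asked for, a point or a joint stands for the part that bears it (a point fixed in the world has none). Each returns a list of dicts, best first, with "conf" (0 to 1); they miss things now and then, are a little off and sometimes report something else, mostly with a low value. They report only what shows in the picture. A call takes as long as a camera call.
- recognise(picture, name): "centre" ([x, y, z] in mm, in the coordinates of the camera as it stood for that picture, good to about 4 mm: the middle of the surface that is visible of it).
- regions_of(picture, name): "mask" (420x560 bool, what is visible of it).
The state is a dict: "clock": time; "joints": joint angles; "qd": joint speeds; "effort": joint torques, N m; "eef_pos": TCP position; "eef_rot": TCP orientation; "wrist_force": force on the tool from outside, world axes, zero at the start; "moment": the same for the moment, N m; "finger_gap": finger opening in mm.
Only numpy, scipy, OpenCV 4.12 (cv2) and the standard library are available. Lean on these libraries where they do the work, as an engineer would, in place of code of your own. Each camera call takes 0.05 s, during which the arm holds its last target.

## Working session

There is one attempt and no reset: what is moved stays moved. The work goes in short steps, Python scripts to look and compute and a tool call to move; the robot and the scene stay as the last step left them, time stands still between calls to the robot, and variables do not carry over. Pictures are saved under pics/ and viewed, and the job is handed in when it is done.

Besides the shell and the picture viewer there is one more tool, called as name(argument=value, ...) on one line, values as JSON. jog_arm: Moves the arm, as the interface text tells. Its arguments: {"type":"object","properties":{"increments":{"type":"array"},"squeeze":{"type":"number"}},"required":["increments"]}

```bash
ls; mkdir -p pics; cat > h.py <<'E'
from cell import *
import numpy as np, cv2
from scipy.spatial.transform import Rotation as R
def save(p,n): cv2.imwrite('pics/'+n+'.png',cv2.cvtColor(p['image'],cv2.COLOR_RGB2BGR))
def c2w(p,c):
    Rm=cv2.Rodrigues(np.array(p['rvec'],float))[0]; return Rm.T@(np.array(c)-np.array(p['tvec']).ravel())
def ray(p,uv,fish=False):
    K=np.array(p['K']); x=(uv[0]-K[0,2])/K[0,0]; y=(uv[1]-K[1,2])/K[1,1]
    if fish:
        r=np.hypot(x,y); s=np.sin(r)/r if r>1e-9 else 1; d=np.array([x*s,y*s,np.cos(r)])
    else: d=np.array([x,y,1.])
    Rm=cv2.Rodrigues(np.array(p['rvec'],float))[0]
    return -Rm.T@np.array(p['tvec']).ravel(), Rm.T@d
def onz(p,uv,z,fish=False):
    o,d=ray(p,uv,fish); return o+d*(z-o[2])/d[2]
def proj(p,X,fish=False):
    X=np.atleast_2d(np.array(X,float)); Rm=cv2.Rodrigues(np.array(p['rvec'],float))[0]
    c=X@Rm.T+np.array(p['tvec']).ravel(); K=np.array(p['K'])
    if fish:
        r=np.hypot(c[:,0],c[:,1]); t=np.arctan2(r,c[:,2]); u=np.c_[c[:,0],c[:,1]]*(t/np.maximum(r,1e-9))[:,None]
    else: u=c[:,:2]/c[:,2:]
    return u*[K[0,0],K[1,1]]+[K[0,2],K[1,2]]
E
python3 - <<'E'
from h import *
for n in ['scene','top','wrist']:
    p=camera(n); save(p,n+'0')
    for t in ['flat_driver','pointed_driver','stand','scale','cap_slot']:
        r=recognise(p,t)
        print(n,t,[(np.round(c2w(p,q['centre'])),round(q['conf'],2)) for q in r[:2]])
print(read_state())
E
```

```text
pics
scene flat_driver [(array([ 459., -168.,  127.]), 0.55)]
scene pointed_driver [(array([ 470., -268.,  109.]), 0.63)]
scene stand [(array([ 458., -222.,   96.]), 0.72)]
scene scale [(array([419., 189.,  23.]), 0.59)]
scene cap_slot [(array([430., 204.,  38.]), 0.67)]
top flat_driver [(array([ 460., -157.,  118.]), 0.86)]
top pointed_driver [(array([ 476., -255.,  102.]), 0.61), (array([431., 205.,  27.]), 0.45)]
top stand [(array([ 471., -210.,   97.]), 0.84)]
top scale [(array([433., 208.,  25.]), 0.85)]
top cap_slot [(array([432., 212.,  36.]), 0.57)]
wrist flat_driver []
wrist pointed_driver []
wrist stand []
wrist scale [(array([395., 282.,  28.]), 0.94)]
wrist cap_slot [(array([395., 279.,  26.]), 0.46)]
{'clock': 0.9, 'joints': array([ 1.24238350e+00,  2.99899889e-01,  1.52097587e+00,  1.42784891e-05,
        1.32069249e+00, -6.66182821e-02]), 'qd': array([ 0.00074007, -0.00139434, -0.00082141,  0.00022755,  0.00153928,
       -0.00212265]), 'effort': array([ 1.31649173e-03, -5.31648374e+01, -3.52928925e+01,  7.09714461e-02,
        2.11995182e-02,  3.95039956e-05]), 'eef_pos': array([142.35778696, 531.25938566, 227.4558592 ]), 'eef_rot': array([ 3.14156739e+00, -1.21795110e-05,  2.87979457e+00]), 'wrist_force': array([-0.70895315,  0.05953041, -0.80034605]), 'moment': array([-0.00443596, -0.01327311, -0.02611083]), 'finger_gap': 93.59354680257175}
```

View pics/top0.png

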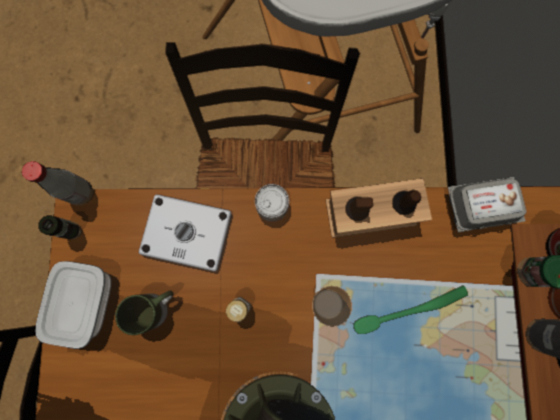

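View pics/scene0.png

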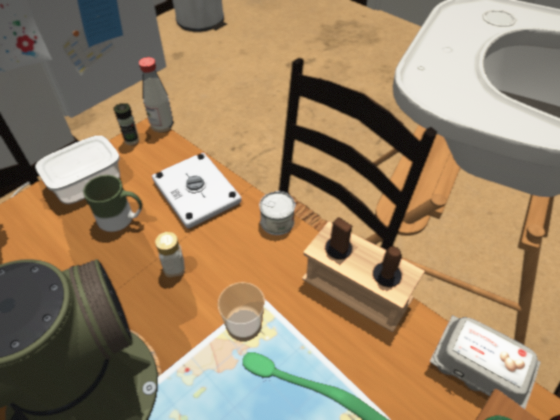

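View pics/wrist0.png

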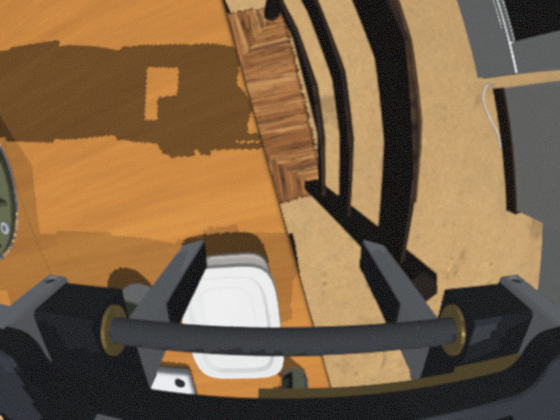

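```bash
python3 - <<'E'
import cv2
a=cv2.imread('pics/top0.png')
l=cv2.resize(a[185:285,130:245],None,fx=5,fy=5,interpolation=cv2.INTER_CUBIC); cv2.imwrite('pics/t_scale.png',l)
l=cv2.resize(a[170:245,315:445],None,fx=6,fy=6,interpolation=cv2.INTER_CUBIC); cv2.imwrite('pics/t_stand.png',l)
E
```

```text
(no output)
```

View pics/t_scale.png

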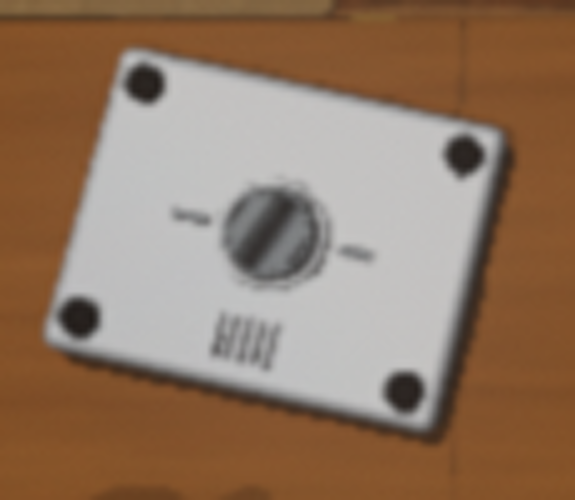

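View pics/t_stand.png

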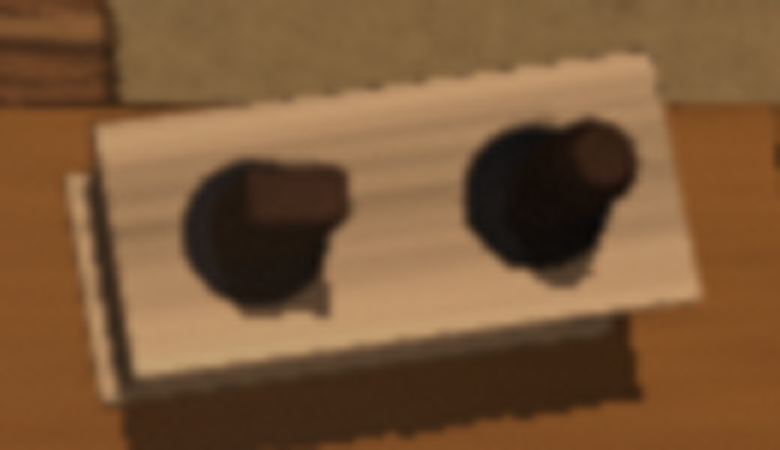

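```bash
python3 - <<'E'
from h import *
p=camera('top')
def q(l,f,o,z):
    return np.array([onz(p,np.array(a)/f+o,z) for a in l])
ft=q([(145,83),(464,155),(404,391),(79,317)],5,[130,185],31)
print(ft.round(1),ft.mean(0)); d=(ft[0]-ft[1]+ft[3]-ft[2]); e=ft[0]-ft[3]+ft[1]-ft[2]
print('scale y dir',np.degrees(np.arctan2(d[1],d[0])),'x dir',np.degrees(np.arctan2(e[1],e[0])), np.linalg.norm(d)/2,np.linalg.norm(e)/2)
c=q([(95,125),(655,55),(703,297),(135,378)],6,[315,170],95)
print(c.round(1),c.mean(0)); d=(c[0]-c[1]+c[3]-c[2]); e=c[0]-c[3]+c[1]-c[2]
print('stand y dir',np.degrees(np.arctan2(d[1],d[0])),'x dir',np.degrees(np.arctan2(e[1],e[0])), np.linalg.norm(d)/2,np.linalg.norm(e)/2)
s=q([(248,280),(290,192)],5,[130,185],39); v=s[1]-s[0]
print('cap',q([(271,234)],5,[130,185],39),'slot dir',np.degrees(np.arctan2(v[1],v[0])))
# handle top rectangle & guard
h=q([(250,170),(345,167),(347,222),(250,228)],6,[315,170],170); print('handle top',h.round(1),h.mean(0))
v=h[0]-h[1]+h[3]-h[2]; print('y dir',np.degrees(np.arctan2(v[1],v[0])))
print('guard',q([(256,232)],6,[315,170],98), 'pg', q([(538,195)],6,[315,170],98))
print('ribs',q([(190,215),(356,253)],5,[130,185],28))
print(q([(330,5)],6,[315,170],0))
E
```

```text
[[499.4 267.5  31. ]
 [465.7 123.9  31. ]
 [361.1 148.5  31. ]
 [394.7 292.1  31. ]] [430.22064333 207.99090343  31.        ]
scale y dir 76.81923508366181 x dir -13.231778391405419 147.48485595873754 107.50701597044915
[[ 507.8 -111.1   95. ]
 [ 531.8 -310.    95. ]
 [ 445.3 -321.    95. ]
 [ 418.5 -122.3   95. ]] [ 475.82003857 -216.08819234   95.        ]
stand y dir 97.28818914922489 x dir 7.1772901585750395 200.44651348092773 88.60436185931822
cap [[429.85284679 207.04513449  39.        ]] slot dir -23.914977092375945
handle top [[ 476.4 -149.9  170. ]
 [ 477.2 -180.3  170. ]
 [ 459.4 -180.2  170. ]
 [ 457.7 -149.2  170. ]] [ 467.6869621 -164.9116321  170.       ]
y dir 92.33415817918574
guard [[ 468.7478367  -165.54757158   98.        ]] pg [[ 481.16522267 -264.5910382    98.        ]]
ribs [[439.92557181 245.86337926  28.        ]
 [422.36036577 171.5675899   28.        ]]
[[ 576.24494076 -218.15674834    0.        ]]
```

```bash
python3 - <<'E'
from h import *
p=camera('top');s=camera('scene')
def tri(a,b):
    o1,d1=ray(p,a);o2,d2=ray(s,b)
    t=np.linalg.lstsq(np.c_[d1,-d2],o2-o1,rcond=None)[0]; return (o1+d1*t[0]).round(),(o2+d2*t[1]).round()
print(tri((352,50),(428,138)),tri((172,47),(298,65)))
print(read_state()['clock'])
E
```

```text
(array([ 797., -157.,  150.]), array([ 789., -150.,  144.])) (array([802., 218., 154.]), array([798., 221., 152.]))
1.05
```

jog_arm(increments=[[-3.94,-3.23,-0.3,0,0,0,9.4],[-3.94,-3.23,-0.3,0,0,0,9.4],[-3.94,-3.23,-0.3,0,0,0,9.4],[-3.94,-3.23,-0.3,0,0,0,9.4],[-3.94,-3.23,-0.3,0,0,0,9.4],[-3.94,-3.23,-0.3,0,0,0,9.4],[-3.94,-3.23,-0.3,0,0,10,9.4],[-3.94,-3.23,-0.3,0,0,10,9.4],[0,0,0,0,0,0,9.4]], squeeze=40)

```text
clock: 2.17
eef_pos: [373.4, 193.4, 251.7]
eef_rot: [3.141, 0.001, 2.525]
wrist_force: [-1.0, 0.5, 0.0]
finger_gap: 93.9
```

```bash
python3 - <<'E'
from h import *
p=camera('wrist');save(p,'w1')
st=read_state();print(st['eef_pos'],np.degrees(st['eef_rot']),st['joints'])
for t in ['scale','cap_slot']:
    print(t,[(np.round(c2w(p,q['centre'])),round(q['conf'],2)) for q in recognise(p,t)[:2]])
print(p['K'],c2w(p,[0,0,0]))
E
```

```text
[372.73029047 194.70315356 251.59861947] [1.79977142e+02 6.57986354e-03 1.44877823e+02] [ 3.94168888e-01 -1.52421927e-02  1.82372736e+00  1.19432811e-04
  1.33270890e+00 -5.63657984e-01]
scale [(array([425., 210.,  27.]), 0.86)]
cap_slot [(array([430., 211.,  43.]), 0.69)]
[[325.1922621    0.         282.76968557]
 [  0.         325.1922621  209.53154476]
 [  0.           0.           1.        ]] [308.14881361 239.13305659 409.87293146]
```

View pics/w1.png

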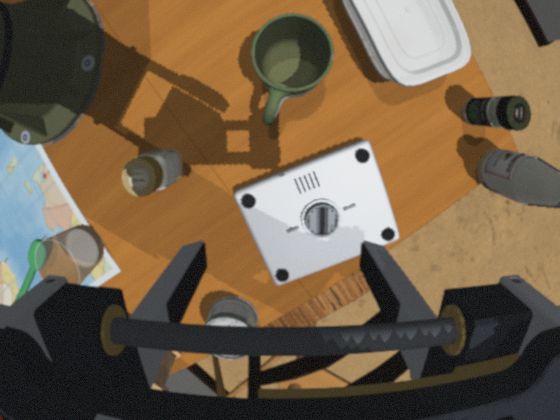

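```bash
python3 - <<'E'
import cv2
a=cv2.imread('pics/w1.png')
l=cv2.resize(a[140:290,230:405],None,fx=4.5,fy=4,interpolation=cv2.INTER_CUBIC)
l=cv2.resize(a[140:285,230:405],None,fx=4,fy=4,interpolation=cv2.INTER_CUBIC); cv2.imwrite('pics/w1_s.png',l)
E
```

```text
(no output)
```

View pics/w1_s.png

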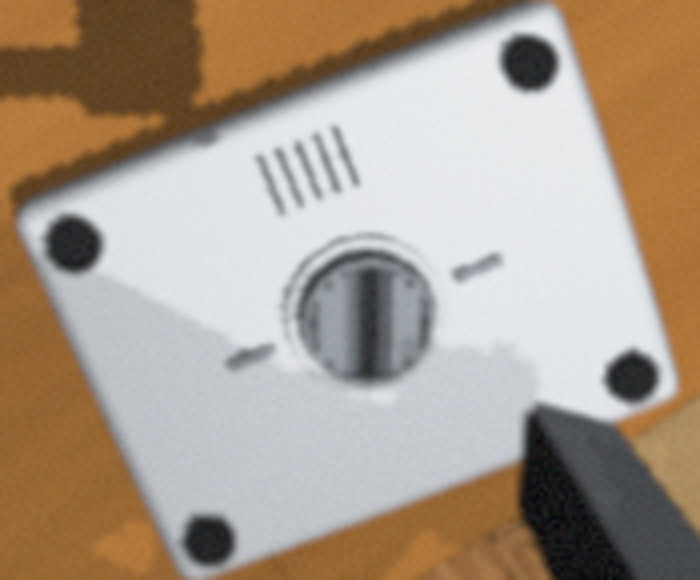

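```bash
python3 - <<'E'
from h import *
p=camera('wrist')
def q(l,f,o,z):
    return np.array([onz(p,np.array(a)/f+o,z,True) for a in l])
o=np.array([230,140])
ft=q([(528,62),(630,376),(208,540),(74,244)],4,o,31)
print(ft.round(1),ft.mean(0))
d=ft[0]-ft[3]+ft[1]-ft[2]; print('ydir',np.degrees(np.arctan2(d[1],d[0])),np.linalg.norm(d)/2)
e=ft[2]-ft[3]+ft[1]-ft[0]; print('xdir',np.degrees(np.arctan2(e[1],e[0])),np.linalg.norm(e)/2)
print('cap',q([(367,316)],4,o,39))
s=q([(370,265),(371,375)],4,o,36);v=s[0]-s[1];print('slot',np.degrees(np.arctan2(v[1],v[0])))
print('slot mid',s.mean(0)); print('ribs',q([(478,266),(250,356)],4,o,29).mean(0))
st=read_state();print(st['eef_pos'],np.degrees(st['eef_rot']))
E
```

```text
[[393.5 295.3  31. ]
 [498.  271.3  31. ]
 [466.1 128.3  31. ]
 [361.7 152.1  31. ]] [429.84735135 211.76154881  31.        ]
ydir 77.46007241835774 146.61309645554587
xdir -12.889496451429286 107.1878136612531
cap [[428.81928606 212.72194523  39.        ]]
slot 147.5787347903215
slot mid [431.70751729 212.57139761  36.        ]
ribs [430.30592532 212.03614528  29.        ]
[371.91117971 196.31145635 251.41161112] [ 1.79996612e+02 -6.60997758e-03  1.45131640e+02]
```

jog_arm(increments=[[-3.26,-3.23,0,0,0,0,9.4],[-3.26,-3.23,0,0,0,0,9.4],[-3.26,-3.23,0,0,0,0,9.4],[-3.26,-3.23,0,0,0,0,9.4],[-3.26,-3.23,0,0,0,0,9.4],[-3.26,-3.23,0,0,0,0,9.4],[-3.26,-3.23,0,0,0,0,9.4],[0,0,0,0,0,10.6,9.4],[0,0,0,0,0,10.6,9.4],[0,0,0,0,0,10.6,9.4],[0,0,0,0,0,10.5,9.4],[0,0,0,0,0,10.5,9.4],[0,0,0,0,0,0,9.4],[0,0,0,0,0,0,9.4]])

```text
clock: 4.12
eef_pos: [429.7, -120.0, 251.4]
eef_rot: [-3.142, -0.0, 1.615]
wrist_force: [-0.6, 0.6, -0.7]
finger_gap: 93.9
```

```bash
python3 - <<'E'
from h import *
p=camera('wrist');save(p,'w2')
st=read_state();print(st['eef_pos'],np.degrees(st['eef_rot']),st['joints'])
for t in ['flat_driver','pointed_driver','stand']:
    print(t,[(np.round(c2w(p,q['centre'])),round(q['conf'],2)) for q in recognise(p,t)[:2]])
print(proj(p,[[468,-165,170],[468,-165,95]],True))
E
```

```text
[ 429.66823044 -120.11547241  251.43357578] [-1.79998968e+02 -2.34382012e-03  9.24622452e+01] [-3.54741263e-01  4.54678273e-02  1.76249043e+00  3.16251677e-05
  1.33366684e+00 -3.97722978e-01]
flat_driver [(array([ 471., -157.,  133.]), 0.63)]
pointed_driver [(array([ 478., -258.,  100.]), 0.89)]
stand [(array([ 469., -160.,   94.]), 0.78)]
[[327.23242119 276.67491481]
 [318.20951998 243.42982343]]
```

View pics/w2.png

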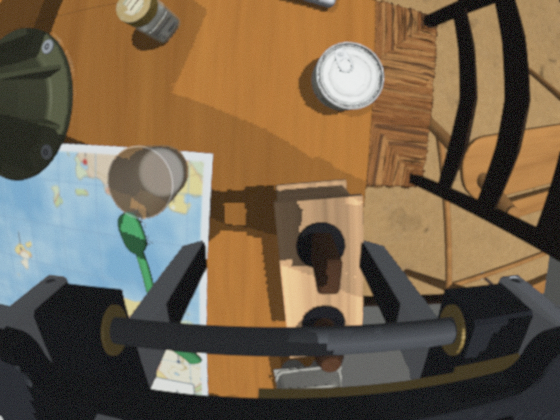

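```bash
python3 - <<'E'
import cv2
a=cv2.imread('pics/w2.png')
l=cv2.resize(a[170:310,260:380],None,fx=5,fy=5,interpolation=cv2.INTER_CUBIC); 
import numpy as np
l=np.clip(l.astype(float)*1.8,0,255).astype('uint8')
cv2.imwrite('pics/w2_s.png',l[:600])
E
```

```text
(no output)
```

View pics/w2_s.png

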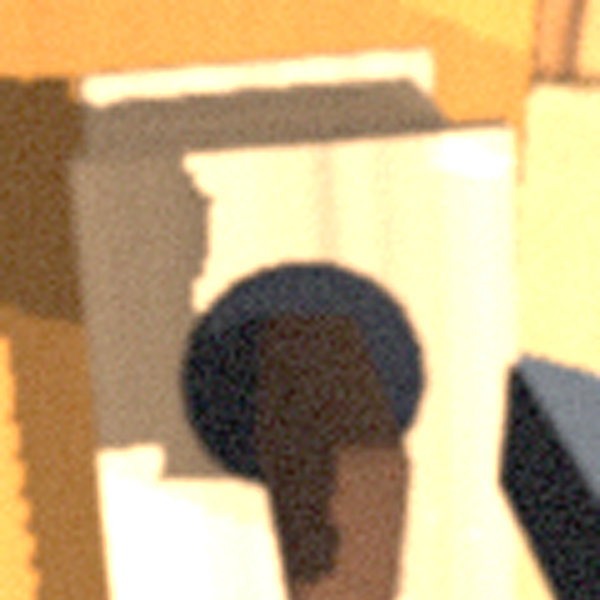

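```bash
python3 - <<'E'
from h import *
p=camera('wrist')
def q(l,z,f=5,o=np.array([260,170])):
    return np.array([onz(p,np.array(a)/f+o,z,True) for a in l]).round(1)
print(q([(303,372)],99))
print(q([(260,315),(355,318)],100))
print(q([(268,480),(405,445)],170))
print(q([(268,480),(290,600)],170),q([(408,445),(405,600)],170))
print('stand edge',q([(78,160),(510,128)],95))
# predicted outline
import itertools
img=cv2.imread('pics/w2.png')
for th,col in ((2.3,(0,255,0)),):
  for c in [(469,-164)]:
    t=np.radians(th);X=np.array([np.cos(t),np.sin(t)]);Y=np.array([-np.sin(t),np.cos(t)])
    img5=np.clip(cv2.resize(img,None,fx=5,fy=5)*1.8,0,255).astype('uint8')
    for z in (100,170):
        P=[np.r_[np.array(c)+a*10*X+b*17*Y,z] for a,b in((1,1),(-1,1),(-1,-1),(1,-1))]
        u=(proj(p,P,True)*5+2).astype(int); cv2.polylines(img5,[u],True,col,1)
    P=[np.r_[np.array(c)+26*np.array([np.cos(a),np.sin(a)]),100] for a in np.linspace(0,6.28,60)]
    cv2.polylines(img5,[(proj(p,P,True)*5+2).astype(int)],True,(0,0,255),1)
cv2.imwrite('pics/w2_o.png',img5[1000:1550,1300:1900])
E
```

```text
[[ 469.8 -165.    99. ]]
[[ 459.9 -152.5  100. ]
 [ 479.4 -152.5  100. ]]
[[ 455.5 -156.   170. ]
 [ 477.6 -149.2  170. ]]
[[ 455.5 -156.   170. ]
 [ 461.  -178.6  170. ]] [[ 478.1 -149.1  170. ]
 [ 480.9 -178.4  170. ]]
stand edge [[ 421.8 -122.8   95. ]
 [ 509.  -112.5   95. ]]
```

View pics/w2_o.png

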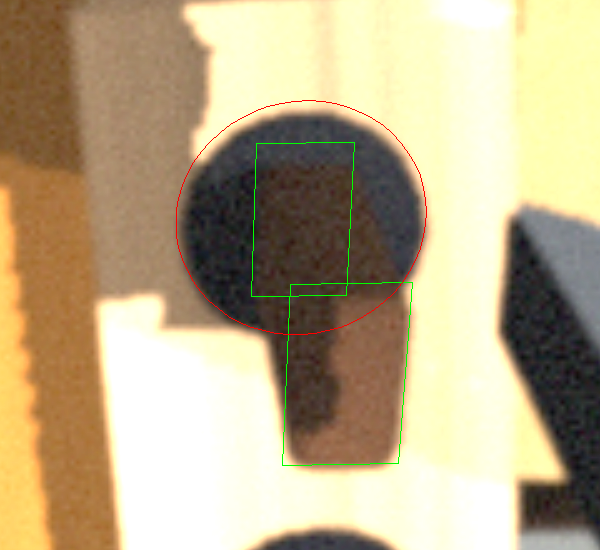

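jog_arm(increments=[[-4.76,3.73,0,0,0,0,9.4],[0,0,2.7,0,0,0,6],[0,0,2.7,0,0,0,6],[0,0,2.7,0,0,0,6],[0,0,2.7,0,0,0,6],[0,0,0,0,0,0,6],[0,0,0,0,0,0,1.5],[0,0,0,0,0,0,1.5],[0,0,0,0,0,0,1.5],[0,0,0,0,0,0,1.5],[0,0,0,0,0,0,1.5],[0,0,0,0,0,0,1.5]], squeeze=50)

```text
clock: 5.88
eef_pos: [468.8, -166.7, 143.7]
eef_rot: [3.141, 0.0, 1.609]
wrist_force: [0.2, 0.2, 2.9]
finger_gap: 19.8
```

```bash
python3 - <<'E'
from h import *
p=camera('wrist');save(p,'w3')
st=read_state();print(st['eef_pos'],np.degrees(st['eef_rot']),st['finger_gap'],st['wrist_force'],st['moment'])
E
```

```text
[ 468.80201272 -166.72430349  143.71706352] [1.79970331e+02 1.19859964e-02 9.22010427e+01] 19.802163419161847 [1.13646246 1.04632502 3.83497838] [ 0.00493111  0.09328902 -0.02597051]
```

View pics/w3.png

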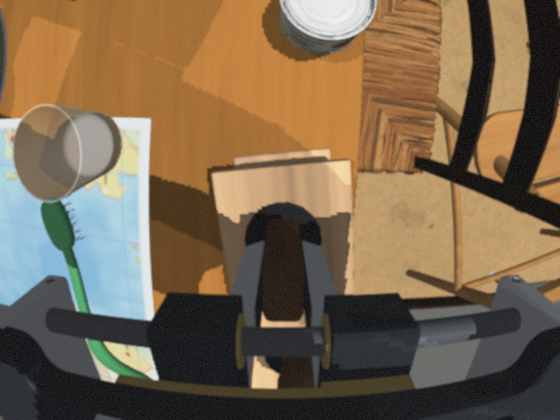

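jog_arm(increments=[[0,0,-1,0,0,0,1.5],[0,0,-2.5,0,0,0,1.5],[0,0,-3,0,0,0,1.5],[0,0,-3,0,0,0,1.5],[0,0,-0.5,0,0,0,1.5],[2.5,-0.2,0,0,0,0,1.5],[4.5,-0.3,0,0,0,0,1.5],[4.5,-0.3,0,0,0,0,1.5],[4.5,-0.3,0,0,0,0,1.5],[4.5,-0.3,0,0,0,0,1.5],[4.5,-0.3,0,0,0,0,1.5],[4.5,-0.3,0,0,0,0,1.5],[4.5,-0.3,0,0,0,0,1.5],[3.8,-0.2,0,0,0,0,1.5],[0,0,0,0,0,-10,1.5],[0,0,0,0,0,-10,1.5],[0,0,0,0,0,-10,1.5],[0,0,0,0,0,-10,1.5],[0,0,0,0,0,-10,1.5],[0,0,0,0,0,-7,1.5]])

```text
clock: 8.43
eef_pos: [428.8, 209.9, 242.3]
eef_rot: [-3.14, -0.001, 2.609]
wrist_force: [-0.6, -0.9, -1.2]
finger_gap: 19.9
```

```bash
python3 - <<'E'
from h import *
p=camera('wrist');save(p,'w4');p=camera('scene');save(p,'s4');p=camera('top');save(p,'t4')
st=read_state();print(st['eef_pos'],np.degrees(st['eef_rot']),st['finger_gap'],st['wrist_force'],st['moment'])
E
```

```text
[428.86690577 209.95124758 242.60907545] [-1.79939302e+02 -4.67284054e-02  1.49076015e+02] 19.90000578062209 [ 0.10095498  0.05051416 -0.91251562] [ 0.01705075 -0.03271316 -0.02033874]
```

View pics/w4.png

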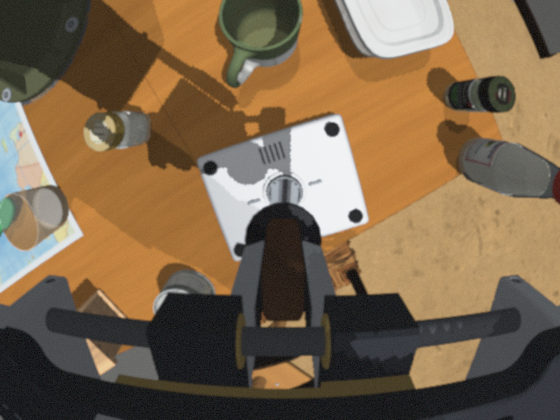

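View pics/s4.png

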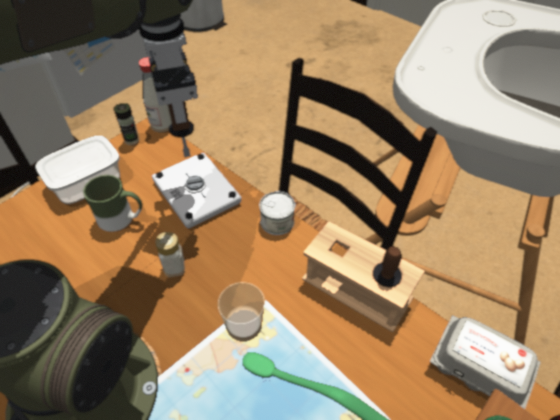

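```bash
python3 - <<'E'
import cv2, numpy as np
a=cv2.imread('pics/w4.png')
l=cv2.resize(a[150:220,240:340],None,fx=7,fy=7,interpolation=cv2.INTER_CUBIC); cv2.imwrite('pics/w4_s.png',l)
a=cv2.imread('pics/s4.png')
l=cv2.resize(a[220:320,290:440],None,fx=5,fy=5,interpolation=cv2.INTER_CUBIC); cv2.imwrite('pics/s4_s.png',l)
E
```

```text
(no output)
```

View pics/w4_s.png

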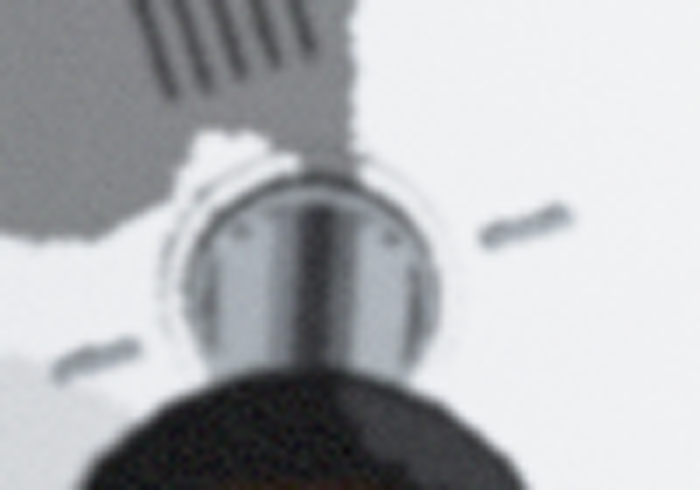

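View pics/s4_s.png

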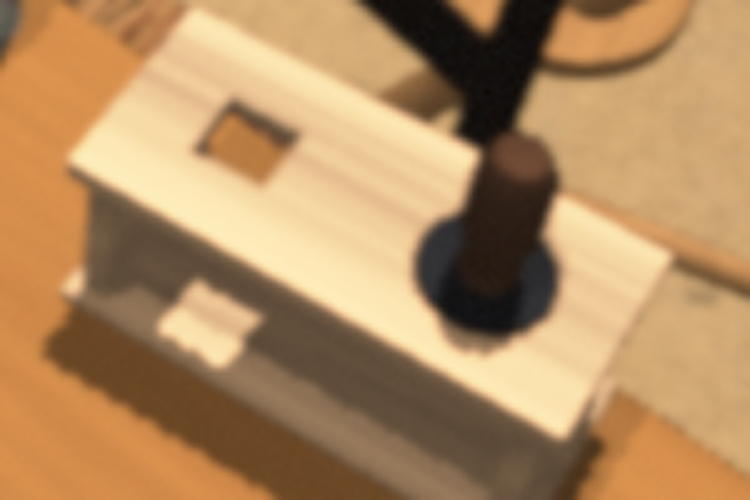

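View pics/t4.png

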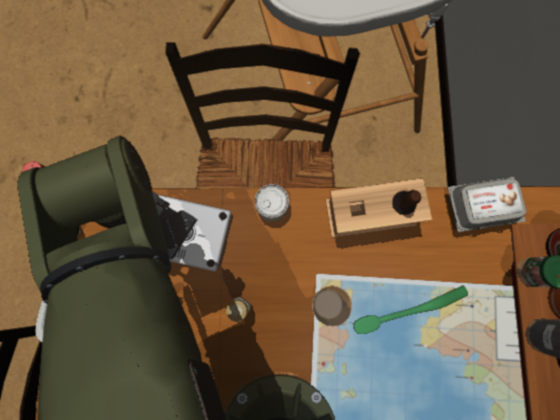

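```bash
python3 - <<'E'
import cv2, numpy as np
a=cv2.imread('pics/t4.png')
cv2.imwrite('pics/t4_s.png',cv2.resize(a[180:235,325:440],None,fx=6,fy=6,interpolation=cv2.INTER_CUBIC))
from h import *
p=camera('wrist')
def q(l,z,f=7,o=np.array([240,150])):
    return np.array([onz(p,np.array(a)/f+o,z,True) for a in l]).round(1)
s=q([(319,205),(314,360)],35);v=s[0]-s[1];print(s,'slot',np.degrees(np.arctan2(v[1],v[0])))
print('ribs',q([(525,225),(97,360)],29), q([(525,225),(97,360)],29).mean(0))
print('cap rim left/right/top',q([(185,290),(440,290),(315,178)],39))
st=read_state();print(st['eef_pos'],np.degrees(st['eef_rot']),st['wrist_force'])
E
```

```text
[[419.6 218.3  35. ]
 [441.6 204.2  35. ]] slot 147.34382051082372
ribs [[441.  245.6  29. ]
 [424.  172.   29. ]] [432.5 208.8  29. ]
cap rim left/right/top [[419.7 192.8  39. ]
 [441.1 228.4  39. ]
 [414.8 220.4  39. ]]
[428.92027824 209.98458549 242.75875674] [-1.79948893e+02 -3.86750790e-02  1.49027473e+02] [-0.71252972  0.4021411  -0.8797693 ]
```

View pics/t4_s.png

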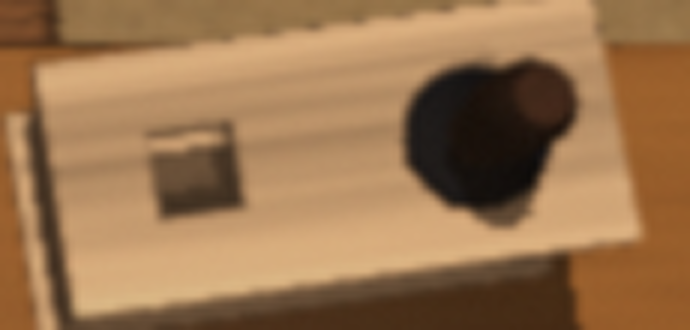

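jog_arm(increments=[[0,0.14,1.5,0,0,1.7,1.5],[0,0,2.5,0,0,0,1.5],[0,0,2.5,0,0,0,1.5],[0,0,1.5,0,0,0,1.5],[0,0,0,0,0,0,1.5],[0,0,0.25,0,0,0,1.5],[0,0,0.25,0,0,0,1.5],[0,0,0,0,0,0,1.5]])

```text
clock: 9.62
eef_pos: [429.9, 211.3, 158.6]
eef_rot: [3.141, 0.0, 2.574]
wrist_force: [0.6, -0.4, -0.6]
finger_gap: 20.1
```

```bash
python3 - <<'E'
from h import *
p=camera('wrist');save(p,'w5');p=camera('scene');save(p,'s5')
a=cv2.imread('pics/s5.png');cv2.imwrite('pics/s5_s.png',cv2.resize(a[60:240,120:260],None,fx=4,fy=3.3,interpolation=cv2.INTER_CUBIC))
st=read_state();print(st['eef_pos'],np.degrees(st['eef_rot']),st['finger_gap'],st['wrist_force'],st['moment'])
E
```

```text
[429.96000553 211.32015836 158.68337207] [1.79979357e+02 1.45342091e-02 1.47495518e+02] 20.268851954404294 [ 0.69980763 -0.28529982 -0.87561625] [0.05983686 0.02898211 0.01787155]
```

View pics/s5_s.png

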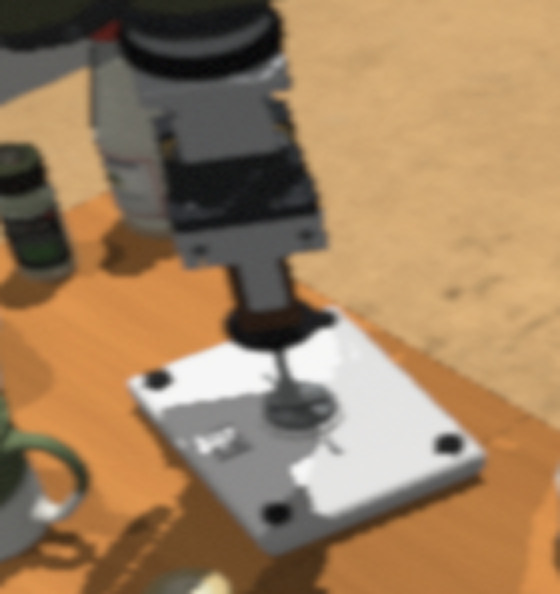

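View pics/w5.png

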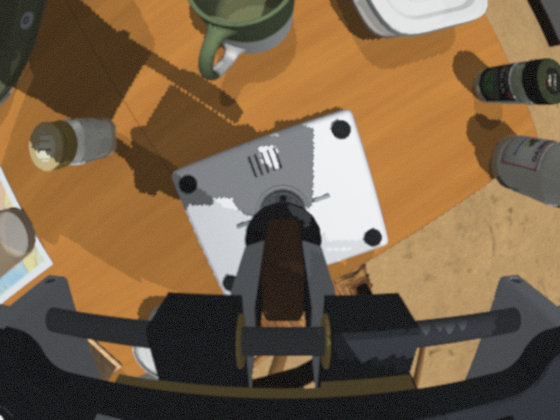

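jog_arm(increments=[[0,0,0.2,0,0,0,1.5],[0,0,0.1,0,0,0,1.5],[0,0,0,0,0,0,1.5]], squeeze=60)

```text
clock: 10.1
eef_pos: [429.9, 211.3, 155.5]
eef_rot: [3.142, -0.0, 2.574]
wrist_force: [-0.5, -0.1, 1.0]
finger_gap: 19.7
```

jog_arm(increments=[[0,0,0.1,0,0,0,1.5],[0,0,0.1,0,0,0,1.5],[0,0,0,0,0,0,1.5]])

```text
clock: 10.48
eef_pos: [429.9, 211.3, 153.5]
eef_rot: [3.142, 0.0, 2.574]
wrist_force: [-0.9, -1.4, 2.8]
finger_gap: 19.9
```

jog_arm(increments=[[0,0,0.1,0,0,0,1.5],[0,0,0.1,0,0,0,1.5],[0,0,0,0,0,0,1.5]])

```text
clock: 10.85
eef_pos: [429.9, 211.3, 151.6]
eef_rot: [3.141, 0.0, 2.574]
wrist_force: [-0.8, -1.0, 4.5]
finger_gap: 19.7
```

jog_arm(increments=[[0,0,0.06,0,0,0,1.5],[0,0,0.04,0,0,0,1.5],[0,0,0,0,0,0,1.5]])

```text
clock: 11.22
eef_pos: [430.0, 211.3, 151.3]
eef_rot: [3.141, 0.0, 2.574]
wrist_force: [-5.1, -2.0, 12.9]
finger_gap: 19.4
```

jog_arm(increments=[[0,0,0,0,0,5,1.5],[0,0,0,0,0,5,1.5],[0,0,0,0,0,5,1.5],[0,0,0,0,0,5,1.5],[0,0,0,0,0,5,1.5],[0,0,0,0,0,5,1.5]])

```text
clock: 11.98
eef_pos: [430.4, 211.6, 151.4]
eef_rot: [3.14, -0.0, 2.048]
wrist_force: [-1.7, 0.2, 12.1]
finger_gap: 19.6
```

```bash
python3 - <<'E'
from h import *
p=camera('wrist');save(p,'w6')
st=read_state();print(st['eef_pos'],np.degrees(st['eef_rot']),st['finger_gap'],st['wrist_force'],st['moment'])
E
```

```text
[430.403075   211.60390565 151.37279588] [ 1.79880484e+02 -1.37997803e-03  1.17073816e+02] 19.850649722601982 [-1.68473717 -0.58443552 11.15570181] [-0.02061765  0.4891784  -0.00169633]
```

View pics/w6.png

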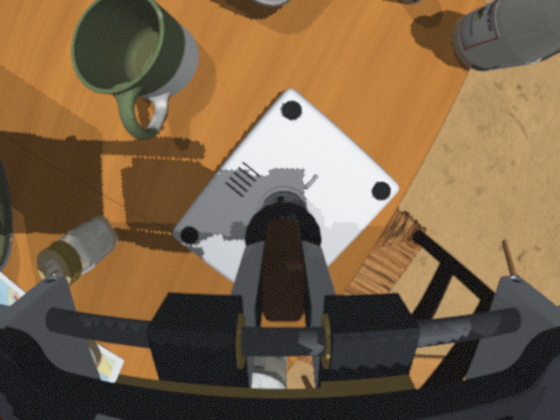

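jog_arm(increments=[[0,0,0,0,0,5,1.5],[0,0,0,0,0,5,1.5],[0,0,0,0,0,5,1.5],[0,0,0,0,0,5,1.5],[0,0,0,0,0,5,1.5],[0,0,0,0,0,5,1.5],[0,0,0,0,0,5,1.5],[0,0,0,0,0,0,1.5]])

```text
clock: 13.02
eef_pos: [431.2, 211.9, 151.5]
eef_rot: [3.138, -0.002, 1.439]
wrist_force: [3.9, 2.1, 5.9]
finger_gap: 19.5
```

```bash
python3 - <<'E'
from h import *
st=read_state();print(st['eef_pos'],np.degrees(st['eef_rot']),st['finger_gap'],st['wrist_force'],st['moment'])
E
```

```text
[431.22206484 211.85706929 151.49914653] [ 1.79770240e+02 -1.36340555e-01  8.24238484e+01] 19.495008084432115 [3.89835213 2.07463955 5.8858961 ] [ 0.54586565 -1.05801506  0.07083268]
```

jog_arm(increments=[[0,0,0,0,0,5,1.5],[0,0,0,0,0,4,1.5],[0,0,0,0,0,0,1.5]])

```text
clock: 13.4
eef_pos: [431.5, 211.8, 151.6]
eef_rot: [3.137, -0.003, 1.282]
wrist_force: [5.8, 2.7, 5.5]
finger_gap: 19.5
```

```bash
python3 - <<'E'
from h import *
st=read_state();print(st['eef_pos'],np.degrees(st['eef_rot']),st['finger_gap'],st['wrist_force'],st['moment'])
E
```

```text
[431.48122576 211.84027219 151.55747307] [179.75463729  -0.1893416   73.4368967 ] 19.45449761917812 [5.80478824 2.65443198 5.4647488 ] [ 0.51066853 -1.52390755  0.06547092]
```

jog_arm(increments=[[0,0,0,0,0,3,1.5],[0,0,0,0,0,3,1.5],[0,0,0,0,0,0,1.5]])

```text
clock: 13.78
eef_pos: [431.6, 211.8, 151.6]
eef_rot: [3.137, -0.004, 1.177]
wrist_force: [6.8, 1.5, 4.7]
finger_gap: 19.7
```

```bash
python3 - <<'E'
from h import *
p=camera('wrist');save(p,'w7')
st=read_state();print(st['eef_pos'],np.degrees(st['eef_rot']),st['finger_gap'],st['wrist_force'],st['moment'])
E
```

```text
[431.62355518 211.83964019 151.56895922] [179.75252982  -0.21967332  67.49112201] 19.865519982293616 [6.88031063 1.53880825 4.26305871] [ 0.42212338 -1.80350627 -0.01268246]
```

View pics/w7.png

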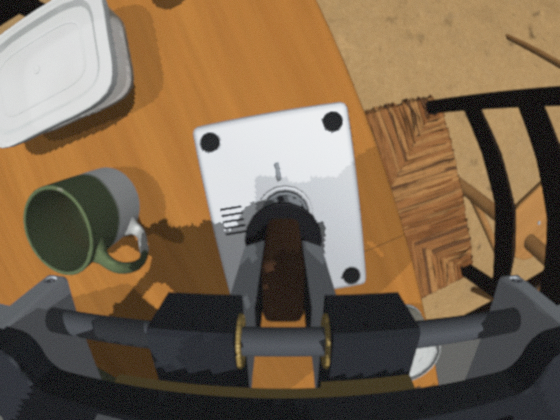

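jog_arm(increments=[[0,0,0.05,0,0,0,1.5],[0,0,0.05,0,0,3,1.5],[0,0,0,0,0,0,1.5]])

```text
clock: 14.2
eef_pos: [431.8, 211.9, 151.3]
eef_rot: [3.137, -0.005, 1.125]
wrist_force: [4.0, 0.7, 13.8]
finger_gap: 19.6
```

```bash
python3 - <<'E'
from h import *
for i in range(3):
  st=read_state();print(st['eef_pos'],np.degrees(st['eef_rot']),st['finger_gap'],st['wrist_force'],st['moment'])
E
```

```text
[431.8257789  211.90607761 151.33224704] [179.7304914   -0.26391049  64.46167509] 19.626398117410016 [ 4.02805282  0.74923351 13.76531519] [ 0.09860326 -1.25146775  0.05224994]
[431.8257789  211.90607761 151.33224704] [179.7304914   -0.26391049  64.46167509] 19.626398117410016 [ 4.02805282  0.74923351 13.76531519] [ 0.09860326 -1.25146775  0.05224994]
[431.8257789  211.90607761 151.33224704] [179.7304914   -0.26391049  64.46167509] 19.626398117410016 [ 4.02805282  0.74923351 13.76531519] [ 0.09860326 -1.25146775  0.05224994]
```

jog_arm(increments=[[0,0,0,0,0,3,1.5],[0,0,0,0,0,2,1.5],[0,0,0,0,0,0,1.5]])

```text
clock: 14.58
eef_pos: [432.0, 211.9, 151.3]
eef_rot: [3.137, -0.005, 1.038]
wrist_force: [6.2, 0.4, 13.4]
finger_gap: 19.7
```

```bash
python3 - <<'E'
from h import *
p=camera('wrist');save(p,'w8')
cv2.imwrite('pics/w8_s.png',cv2.resize(cv2.imread('pics/w8.png')[150:330,190:370],None,fx=3.3,fy=3.3,interpolation=cv2.INTER_CUBIC))
st=read_state();print(st['eef_pos'],np.degrees(st['eef_rot']),st['finger_gap'],st['wrist_force'],st['moment'])
E
```

```text
[431.95728793 211.88341178 151.34194532] [179.73624624  -0.298101    59.49851586] 19.90187996886577 [ 4.60097761  1.23812084 13.38434376] [ 0.07430966 -1.4831541   0.12845437]
```

View pics/w8_s.png

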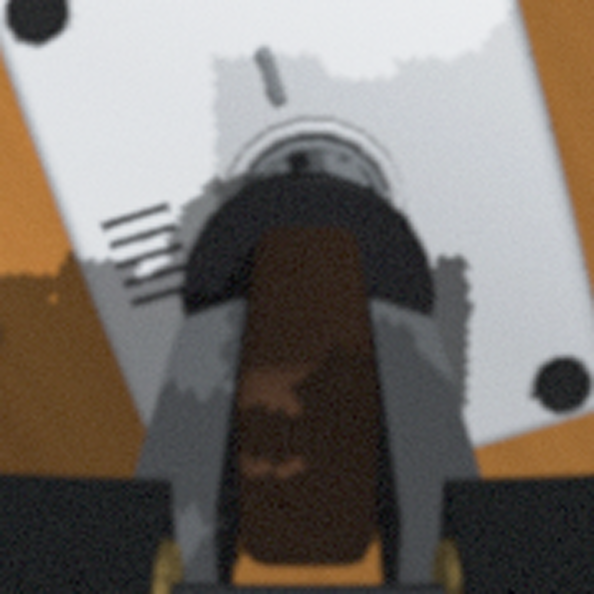

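jog_arm(increments=[[0,0,0,0,0,3,1.5],[0,0,0,0,0,2,1.5],[0,0,0,0,0,0,1.5]])

```text
clock: 15.0
eef_pos: [431.9, 211.8, 151.3]
eef_rot: [3.137, -0.005, 0.951]
wrist_force: [5.1, -0.7, 13.4]
finger_gap: 19.5
```

```bash
python3 - <<'E'
from h import *
p=camera('wrist');save(p,'w9')
cv2.imwrite('pics/w9_s.png',cv2.resize(cv2.imread('pics/w9.png')[150:330,190:370],None,fx=3.3,fy=3.3,interpolation=cv2.INTER_CUBIC))
st=read_state();print(st['eef_pos'],np.degrees(st['eef_rot']),st['finger_gap'],st['wrist_force'],st['moment'])
print(proj(p,[430.5,211,35]+22*np.array([np.cos(np.radians(77)),np.sin(np.radians(77)),0]),True),proj(p,[430.5,211,35]+18*np.array([np.cos(np.radians(77)),np.sin(np.radians(77)),0]),True))
E
```

```text
[431.94418565 211.80329125 151.33024474] [179.75578227  -0.30843939  54.50852446] 19.78299198124346 [ 5.65393935 -0.10155508 12.36004242] [-0.0728996  -1.45084664  0.20292352]
[[272.07461124 190.63873351]] [[273.87857984 194.79624693]]
```

View pics/w9_s.png

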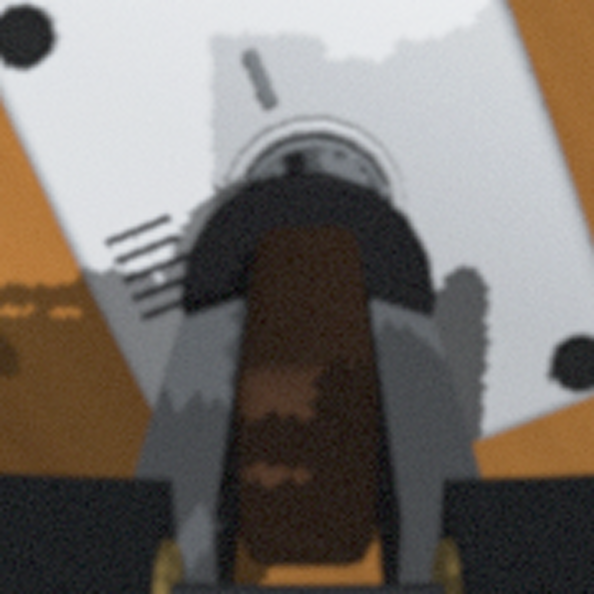

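```bash
python3 - <<'E'
from h import *
p=camera('wrist')
img=cv2.imread('pics/w9.png');f=6
big=cv2.resize(img,None,fx=f,fy=f,interpolation=cv2.INTER_CUBIC)
c=np.array([430.5,211,0])
def pl(P,col,closed=True): cv2.polylines(big,[(proj(p,P,True)*f+f/2).astype(int)],closed,col,1)
def rot(a): a=np.radians(a); return np.array([np.cos(a),np.sin(a),0])
y=rot(77.1)
pl([c+y*34+[0,0,29],c+y*42+[0,0,29]],(0,0,255),False)
pl([c+20.5*rot(a)+[0,0,35] for a in range(0,360,5)],(255,0,0))
for th,col in((77.1,(0,255,0)),(87.1,(0,255,255))):
    y=rot(th);x=rot(th-90)
    for w,z in ((7,35),(3,31)):
        pl([c+y*18+x*w+[0,0,z],c+y*18-x*w+[0,0,z],c-y*18-x*w+[0,0,z],c-y*18+x*w+[0,0,z]],col)
cv2.imwrite('pics/w9_o.png',big[155*f:225*f,230*f:330*f])
E
```

```text
(no output)
```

View pics/w9_o.png

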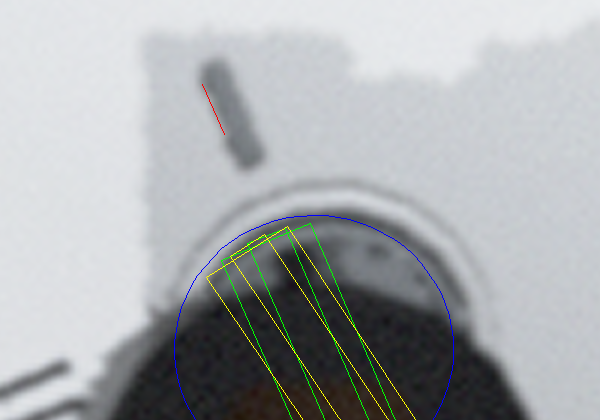

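jog_arm(increments=[[0,0,0,0,0,-5,1.5],[0,0,0,0,0,-5,1.5],[0,0,0,0,0,-4,1.5],[0,0,-0.5,0,0,0,1.5],[0,0,-1,0,0,0,1.5],[0,0,-2.5,0,0,0,1.5],[0,0,-3,0,0,0,1.5],[0,0,-3,0,0,0,1.5],[-4,0,0,0,0,0,1.5],[-5,0,0,0,0,0,1.5],[-3,0,0,0,0,0,1.5],[0,0,0,0,0,0,1.5]])

```text
clock: 16.6
eef_pos: [385.4, 98.5, 249.6]
eef_rot: [3.141, -0.0, 1.193]
wrist_force: [-1.0, 1.1, -1.2]
finger_gap: 19.7
```

```bash
python3 - <<'E'
from h import *
p=camera('wrist');save(p,'w10');s=camera('scene');save(s,'s10');t=camera('top');save(t,'t10')
st=read_state();print(st['eef_pos'],np.degrees(st['eef_rot']),st['finger_gap'],st['wrist_force'],st['moment'])
u=proj(p,[430.5,211,35],True)[0].astype(int);print(u)
u=np.clip(u,45,None)
cv2.imwrite('pics/w10_s.png',cv2.resize(cv2.imread('pics/w10.png')[u[1]-45:u[1]+45,u[0]-60:u[0]+60],None,fx=6,fy=6,interpolation=cv2.INTER_CUBIC))
E
```

```text
[386.05945842 100.08024415 249.41348505] [-1.79988568e+02 -4.67939920e-03  6.85073784e+01] 19.606354108861705 [-0.90631221  0.65362716 -1.06076715] [-0.06374759  0.15216337  0.02469851]
[283  83]
```

View pics/w10.png

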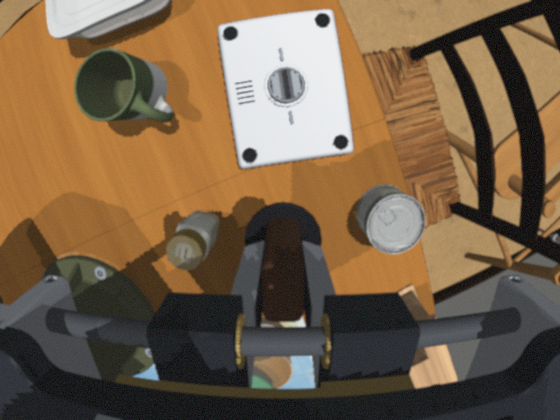

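View pics/w10_s.png

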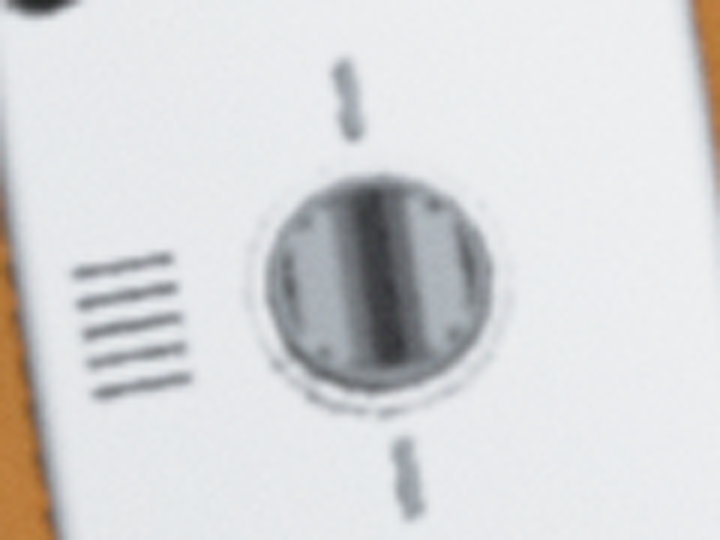

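View pics/s10.png

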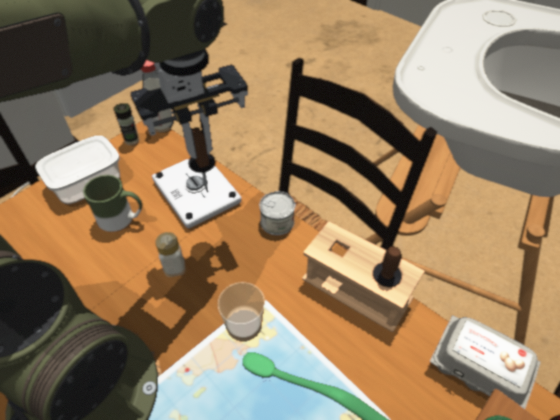

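```bash
python3 - <<'E'
from h import *
p=camera('wrist')
o=np.array([283-60,83-45])
def q(l,z,f=6): return np.array([onz(p,(np.array(a)+.0)/f+o,z,True) for a in l])
def an(v): return np.degrees(np.arctan2(v[1],v[0]))
r=q([(347,100),(408,480)],29);print('ribs',an(r[0]-r[1]),r.mean(0))
s=q([(372,190),(392,355)],35);print('slot',an(s[0]-s[1]),s.mean(0))
# gradient-based slot orientation: dark ridge centroid per row on enlarged image
g=cv2.cvtColor(cv2.imread('pics/w10_s.png'),cv2.COLOR_BGR2GRAY).astype(float)
pts=[]
for y in range(215,345,5):
    row=g[y,330:430]; w=np.clip(120-row,0,None)
    pts.append((330+(w*np.arange(100)).sum()/w.sum(),y))
pts=np.array(pts);k=np.polyfit(pts[:,1],pts[:,0],1)
s=q([(np.polyval(k,190),190),(np.polyval(k,355),355)],33);print('slot fit',an(s[0]-s[1]),s.mean(0),k)
E
```

```text
ribs 77.30403012515767 [432.44459432 209.20609922  29.        ]
slot 75.14216873595309 [434.06096435 211.20639431  35.        ]
slot fit 77.10253200800777 [433.80799435 211.54816004  33.        ] [1.57164821e-01 3.37137360e+02]
```

jog_arm(increments=[[-2,1.6,0,0,0,0,1.5],[-3.6,2.9,-0.1,0,0,0,1.5],[-3.6,2.9,-0.1,0,0,0,1.5],[-3.6,2.9,-0.1,0,0,0,1.5],[-3.6,2.9,-0.1,0,0,0,1.5],[-3.4,2.7,0,0,0,0,1.5],[-2,1.6,0,0,0,0,1.5],[0,0,0,0,0,-7.9,1.5],[0,0,0,0,0,-7.9,1.5],[0,0,0,0,0,-7.9,1.5],[0,0,0,0,0,0,1.5],[0,0,0,0,0,0,1.5],[0,0,0,0,0,0,1.5]])

```text
clock: 18.42
eef_pos: [468.9, -167.2, 253.4]
eef_rot: [-3.141, -0.0, 1.608]
wrist_force: [-0.5, -0.2, -0.7]
finger_gap: 19.4
```

```bash
python3 - <<'E'
from h import *
p=camera('wrist');save(p,'w11');s=camera('scene');save(s,'s11')
st=read_state();print(st['eef_pos'],np.degrees(st['eef_rot']),st['finger_gap'],st['wrist_force'],st['moment'])
cv2.imwrite('pics/s11_s.png',cv2.resize(cv2.imread('pics/s11.png')[120:330,260:440],None,fx=3,fy=2.8,interpolation=cv2.INTER_CUBIC))
psi=st['eef_rot'][2];d=np.array([468.8,-166.7])-st['eef_pos'][:2]
print(d@[np.cos(psi),np.sin(psi)],d@[np.sin(psi),-np.cos(psi)])
E
```

```text
[ 468.87153559 -167.26181595  253.43453495] [-1.79999578e+02 -2.23873257e-03  9.21491453e+01] 19.792172266596168 [-0.12516663 -0.18794145 -0.37244646] [-0.05742774  0.0184871  -0.0048261 ]
0.5641034139268534 -0.05041668519434921
```

View pics/s11_s.png

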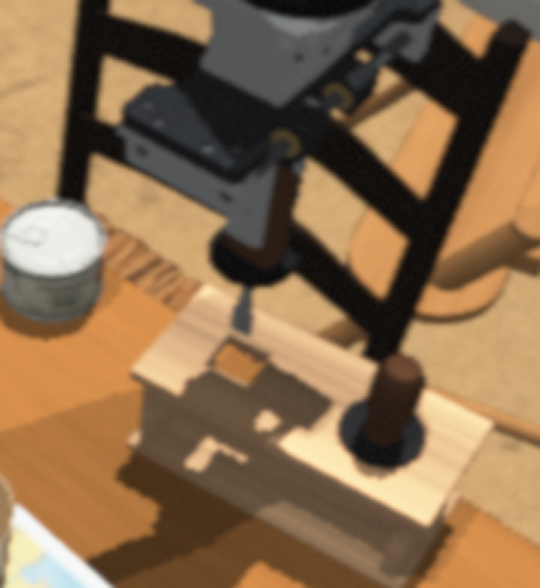

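View pics/w11.png

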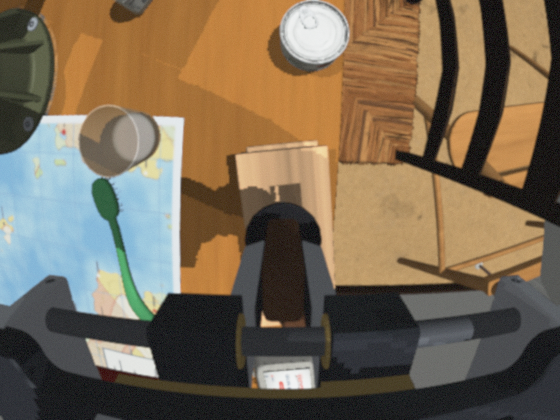

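Blade is above the empty hole. Lower it: about 109 mm in all, stopping 2 mm short to check force.

jog_arm(increments=[[0.06,0,1,0,0,0,1.5],[0,0,1,0,0,0,1.5],[0,0,1.5,0,0,0,1.5],[0,0,1.5,0,0,0,1.5],[0,0,1.5,0,0,0,1.5],[0,0,1.5,0,0,0,1.5],[0,0,1.5,0,0,0,1.5],[0,0,1,0,0,0,1.5],[0,0,0.2,0,0,0,1.5],[0,0,0,0,0,0,1.5]])

```text
clock: 19.77
eef_pos: [468.9, -166.8, 146.7]
eef_rot: [3.141, 0.0, 1.609]
wrist_force: [-0.1, -0.7, -1.6]
finger_gap: 19.8
```

jog_arm(increments=[[0,0,0.15,0,0,0,1.5],[0,0,0,0,0,0,1.5]])

```text
clock: 20.02
eef_pos: [468.9, -166.8, 145.1]
eef_rot: [3.141, 0.0, 1.609]
wrist_force: [-0.2, 0.4, -1.3]
finger_gap: 19.7
```

jog_arm(increments=[[0,0,0.1,0,0,0,1.5],[0,0,0,0,0,0,1.5]])

```text
clock: 20.27
eef_pos: [468.8, -166.7, 143.9]
eef_rot: [-3.142, -0.0, 1.609]
wrist_force: [1.1, -0.0, -1.4]
finger_gap: 19.6
```

jog_arm(increments=[[0,0,0.06,0,0,0,1.5],[0,0,0,0,0,0,1.5]])

```text
clock: 20.52
eef_pos: [468.8, -166.8, 143.7]
eef_rot: [3.141, 0.0, 1.609]
wrist_force: [-2.5, 1.6, 4.3]
finger_gap: 19.6
```

Seated (contact at the original height). Release and rise.

jog_arm(increments=[[0,0,0,0,0,0,5],[0,0,0,0,0,0,6],[0,0,0,0,0,0,6],[0,0,0,0,0,0,6],[0,0,0,0,0,0,6],[0,0,-1,0,0,0,6],[0,0,-3,0,0,0,6],[0,0,-4,0,0,0,6],[0,0,-4,0,0,0,6],[4,-2,0,0,0,0,6],[5,-3,0,0,0,0,6],[5,-3,0,0,0,0,6],[0,0,0,0,0,0,6],[0,0,0,0,0,0,6]])

```text
clock: 22.28
eef_pos: [383.8, -30.1, 264.0]
eef_rot: [3.14, 0.0, 1.61]
wrist_force: [0.9, -0.9, 0.0]
finger_gap: 60.0
```

```bash
python3 - <<'E'
from h import *
s=camera('scene');save(s,'s12');t=camera('top');save(t,'t12')
st=read_state();print(st['clock'],st['eef_pos'],st['finger_gap'],st['wrist_force'])
cv2.imwrite('pics/t12_s.png',cv2.resize(cv2.imread('pics/t12.png')[170:280,130:445],None,fx=2.5,fy=2.5,interpolation=cv2.INTER_CUBIC))
E
```

```text
22.375 [383.90673273 -30.57358766 263.48998578] 59.81635372294938 [-0.76304902 -0.29315097 -0.74816982]
```

View pics/s12.png

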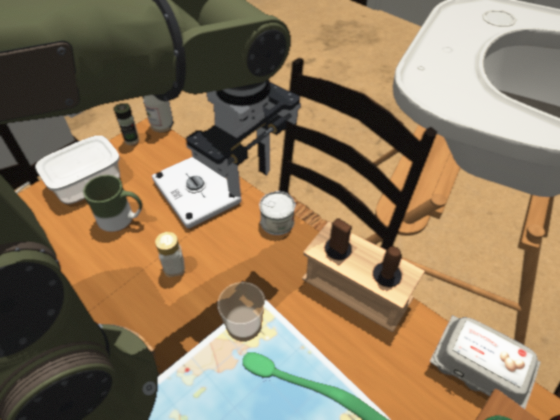

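View pics/t12_s.png

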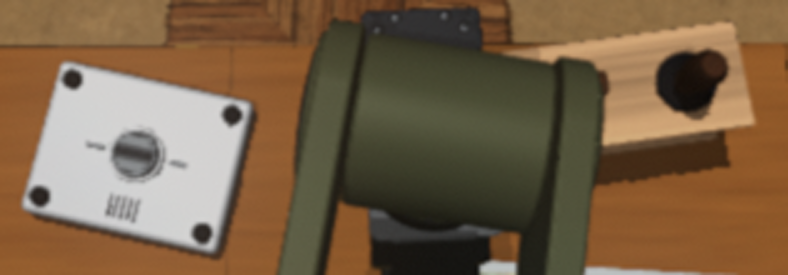

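jog_arm(increments=[[3,0.5,0,0,0,0,9],[5,1,0,0,0,0,9],[5,1,0,0,0,0,9],[5,1,0,0,0,0,9],[5,1,0,0,0,0,9],[5,1,0,0,0,0,9],[0,0,0,0,0,0,9],[0,0,0,0,0,0,9]])

```text
clock: 23.38
eef_pos: [428.1, 251.2, 262.8]
eef_rot: [-3.141, 0.001, 1.609]
wrist_force: [-0.4, -0.8, -1.2]
finger_gap: 89.9
```

```bash
python3 - <<'E'
from h import *
p=camera('wrist');save(p,'w13');t=camera('top');save(t,'t13');s=camera('scene');save(s,'s13')
u=proj(p,[430.5,211,35],True)[0].astype(int);print(u,read_state()['eef_pos'])
cv2.imwrite('pics/w13_s.png',cv2.resize(cv2.imread('pics/w13.png')[u[1]-40:u[1]+40,u[0]-50:u[0]+50],None,fx=7,fy=7,interpolation=cv2.INTER_CUBIC))
cv2.imwrite('pics/s13_s.png',cv2.resize(cv2.imread('pics/s13.png')[215:325,295:430],None,fx=5,fy=5,interpolation=cv2.INTER_CUBIC))
for n in('flat_driver','pointed_driver'):print(n,[(c2w(s,q['centre']).round(),q['conf']) for q in recognise(s,n)],[(c2w(t,q['centre']).round(),q['conf']) for q in recognise(t,n)])
E
```

```text
[284 217] [428.00011032 250.90261877 263.46658047]
flat_driver [(array([ 458., -169.,  131.]), 0.63)] [(array([ 462., -155.,  117.]), 0.87)]
pointed_driver [(array([ 471., -267.,  111.]), 0.9)] []
```

View pics/w13_s.png

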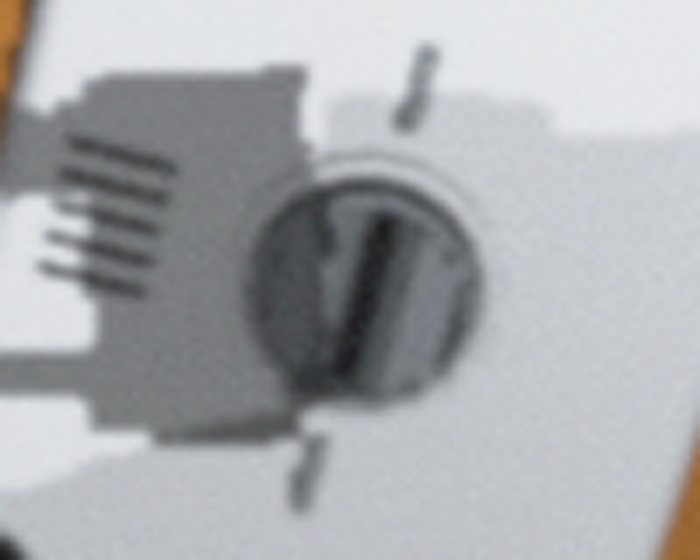

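View pics/s13_s.png

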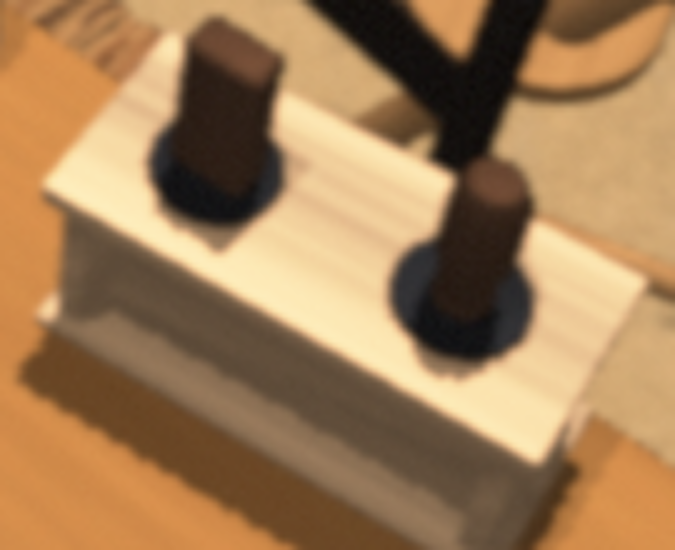

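View pics/t13.png

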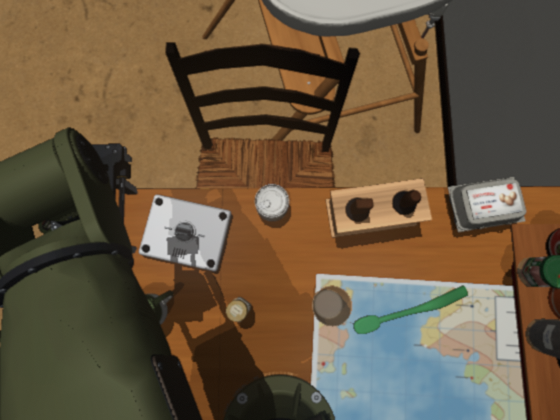

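```bash
python3 -c "
from cell import *
print(sign_off())"
```

```text
the job is handed in; nothing more can be done
None
```

The cap is locked, the flat-bladed screwdriver is back upright in its own hole, and the job was handed in at about 23.5 s.

- **Pressing and turning:** I pushed the blade into the slot until it met the bottom stop, then turned it clockwise. The tool went past the locked angle and the turning moment rose steadily to 0.2 N m, well above the cap's 0.04 N m friction, so the cap was at its hard stop. The upward force fell to about 4 to 5 N partway through, so the cap may have lifted a few tenths of a millimetre from the bottom. I pressed back to 13 N before finishing the turn.
- **Cap check:** Two wrist pictures afterwards show the slot in line with the ribs: 77.1° against 77.3°, then about 15.4° against 15.9° as image angles. The top camera disagreed: the slot looked a few degrees off there, as it also had before the turn. I put that down to its coarse resolution and shading and trusted the wrist pictures.
- **Screwdriver check:** The guard met the stand at the same height it was picked up from. The scene and top pictures show the flat driver upright in its hole and the pointed driver where it was.
- **Handing in:** The gripper was open and clear of everything.

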